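Trip the tray release with the pin

TASK

The slide tray of the white tray unit is locked shut and has to be let out by hand. Draw the release pin out of its parking sleeve by its shank, lay it on the worktop and let go, then take it again by its handle and push its shank through the small round hole in the unit's front until the hidden spring latch trips and the tray springs out. Finally lay the pin down flat on the worktop, leaving the tray out and the things standing about where they are.

Things in the scene. Friction and masses are not known exactly. Their poses are not given: they have to be found in the camera images.
- unit: Tray unit, fixed: a white box 170 deep (x) x 260 wide (y) x 102 high with a grey front. Origin under its centre on the worktop; its front looks along its own -x, to the robot. On the front's left is the tray's white front plate (y = -22 to +112, z = 20 to 60 mm); on its right, in a 44 mm square metal plate, the round release hole. Display window and buttons are for looks only.
- hole (a point): Centre of the mouth of the release hole, at (-87, -85, 45) mm in the unit's frame, axes as the unit's: x points straight into the hole. The hole is 18 mm across with a 2 mm chamfer, in a metal plate 10 mm thick; behind the plate is empty space up to the hidden latch lever.
- tray (a joint): How far the slide tray has come out of the unit, in m: 0 locked, 0.05 fully out. Locked by the hidden latch; once tripped, a damped spring drives it out by itself towards the robot (the unit's -x) in about half a second, and it stays out. It cannot be pulled out while locked.
- tray_front (a point): Middle of the tray's front plate, 40 mm above the worktop; it moves out with the tray.
- sleeve: Parking sleeve, fixed: a level metal box tube 105 long (x) x 38 wide x 47 high on a dark base plate 125 x 68 x 5 mm. Closed but for its mouth at its own +x end (x = 52.5). The inside is 26 wide and 30 high, its floor 12 mm above the worktop. Origin under the tube's centre on the worktop. At the start the pin's whole handle and the first 12 mm of its shank are inside it.
- pin: Release pin, loose, 190 long, 65 to 115 g: black handle 85 long (x = -85 to 0), 20 wide, 24 high; steel shank 10 mm square (x = 0 to 105), last 8 mm tapered, on the handle's middle line (z = 12). Origin: underside of the handle at its shank end; it balances at x = -10. At the start it lies along the sleeve, 93 mm of shank out of the mouth, axis 24 mm up; it comes free after a 100 mm pull.
- pin_tip (a point): Tip of the pin's shank: x = 105, z = 12 mm in the pin's frame.
- pin_grip (a point): Middle of the pin's handle, where to hold it for pushing: x = -45, z = 12 mm in the pin's frame.
- timer: Bystander: loose white timer, 60 x 62 x 20. Origin under its centre.
- dish: Bystander: loose petri dish, 65 across, 16 high. Origin under its centre.
- lever (a point): Face of the hidden latch lever, an upright plate 30 x 34 mm across the hole's axis, 82 mm in from the mouth (this point stays there). Pushed straight in with the pin's tip, against a spring (about 5 to 10 N), it lets the tray go after about 6 mm, with the tip some 88 mm in from the mouth; going on to 92 mm does no harm. Its hard stop comes with the tip about 98 mm in.
- bottle: Bystander: loose small brown bottle with a ribbed red screw cap, 38 across, 72 high. Origin under its centre.
Mind the look-alikes: they are no part of the job. Of the things that look like the pin, the larger one is meant. Leave any green look-alike of the sleeve alone.

How it is judged:
By the outcome, as a careful person would: the job done as asked, in the order asked, and still so for the second after the job is handed in, with the robot touching nothing.
It also fails if it takes over 58 s, if anything falls off the work surface, if the arm or the gripper's body presses on something with over 40 N, if the wrist force passes 120 N, or if a joint passes its speed limit or range.

ROBOT

A 6-joint arm with a two-finger parallel gripper is mounted at the origin on a cart in front of the work surface, level with it; the furniture and walls round the work are solid. World frame = base frame: x ahead of the robot, y to its left, z up, the work surface at z = 0. Lengths are in m, angles in rad, forces in N, time in s.
With the tool pointing down it reaches from about 0.3 to 0.875 m from the base axis. Payload 6.4 kg.
Tool frame: the origin (TCP) lies on the centre line of the jaws, within the pads' length; the fingertips stand 25 mm ahead of it and the grasp point (between the pads) lies 6 mm ahead of it; z points along the fingers, y is the line along which they close (so a half turn about z gives the same grasp; the last joint's range is limited). The gripper opens to 85 mm and grips with 20 to 120 N. Pads are 22 mm wide; open, the fingers measure 114 mm over their backs; the gripper's body (76 mm by 85 mm) begins 54 mm behind the grasp point. The pads swing forward as they close: fully open they stand 13 mm farther back than shut.
Start: joints at [0.96, 0.181, 1.607, -0, 1.354, -0.206], TCP at [0.226, 0.529, 0.256] pointing down, gripper open.
Joint ranges: [-2.99, 2.99], [-0.89, 2.07], [0.3, 2.58], [-1.14, 4.28], [0, 2.63], [-3.12, 3.12]. Speed limits (rad/s): [2.57, 2.57, 3.01, 3.14, 3.14, 3.14].

INTERFACE

Orientations are given as a unit quaternion [w, x, y, z].
In Python, from bench import get_obs, camera, hand_in, spot_in gives the robot as it stands.
- The arm moves only by the shell command python3 -m jog 'ROWS'. ROWS is JSON, one flat list of numbers, 7 for each row, row after row: the shift along the tool's x, y, z in m, then the turn, a rotation vector about the tool's x, y, z in rad, then the closure, from 0 (fully open) to 1 (shut). A call has 1 to 20 rows; each row is the pose to reach, as a shift and turn from the pose commanded when the call began, along the tool's axes at that moment; what a row does not reach only later rows make up. A row lasts 1/8 s, in which the tool goes at most 62.5 mm and 10.7 degrees, less where a joint would pass 70% of its speed; a pose out of reach is approached as far as the arm can. A call with a gripper value outside its range is refused whole. The fingers move at their own pace and stop on an object; the grip force is fixed at half the most. Time passes only in rows, so rows that repeat a pose let the fingers close. It gives the time, the measured TCP pose, the force, the opening and the grip force at its end, in the units of the state.
- get_obs(): the state, without advancing time (a new reading comes with each control period).
- camera(name): name is "scene" or "top" or "wrist"; returns a dict with "frame" (400x640x3 uint8, red, green, blue), "mtx" (3x3 intrinsics, pixels), "extrinsics" (4x4, takes a point from camera to world coordinates). Camera axes: x right, y up, looking along -z (the intrinsics and any distortion apply to the point x, -y, -z); pixel columns grow to the right and rows downward; lengths in m; the calibration is good to about 2 mm. A picture is of the moment at which its call begins. There is no depth.
- hand_in(): hands the job in; it is judged then, once.
Trained networks look in a picture, given as the dict that the camera call returned (one of the last four; its "shot" number tells which), for a name from the list of things; names that differ only in an ending like _2 or _b are one class to them, and where a whole thing is asked for, a point or a joint stands for the part that bears it (a point fixed in the world has none). Each returns a list of dicts, best first, with "confidence" (0 to 1); they miss things now and then, are a little off and sometimes report something else, mostly with a low value. They report only what shows in the picture. A call takes as long as a camera call. They do not tell look-alikes from the thing itself.
- spot_in(picture, name): "xyz" ([x, y, z] in m, in world coordinates, good to about 4 mm: the middle of the surface that is visible of it).
The state is a dict: "time_s": time; "q": joint angles; "dq": joint speeds; "joint_efforts": joint torques, N m; "eef_pos": TCP position; "eef_rot": TCP orientation; "wrist_force": force on the tool from outside, world axes, zero at the start; "torque": the same for the moment, N m; "opening": opening from 0.0 (shut) to 1.0 (fully open); "grasp_force": force on a finger pad.
Only numpy, scipy, OpenCV 4.12 (cv2) and the standard library are available. Lean on these libraries where they do the work, as an engineer would, in place of code of your own. Each camera call takes 0.05 s, during which the arm holds its last target. There are 200 camera calls.

## Working session

There is one attempt and no reset: what is moved stays moved. The work goes in short steps, Python scripts to look and compute and a shell command to move; the robot and the scene stay as the last step left them, time stands still between calls to the robot, and variables do not carry over. Pictures are saved under pics/ and viewed, at most 10 in all, crops included, and the job is handed in when it is done.

```bash
mkdir -p pics; ls; cat > h.py <<'E'
import numpy as np,cv2
from scipy.spatial.transform import Rotation as R
from bench import get_obs,camera,spot_in,hand_in
def ray(p,u,v,z):
    K=np.array(p["mtx"]);T=np.array(p["extrinsics"])
    d=T[:3,:3]@np.array([(u-K[0,2])/K[0,0],-(v-K[1,2])/K[1,1],-1]);o=T[:3,3]
    return o+d*(z-o[2])/d[2]
def proj(p,X):
    K=np.array(p["mtx"]);T=np.array(p["extrinsics"])
    c=T[:3,:3].T@(np.array(X)-T[:3,3]);return K[0,2]+K[0,0]*c[0]/-c[2],K[1,2]+K[1,1]*c[1]/c[2]
def save(p,n): cv2.imwrite("pics/"+n,p["frame"][:,:,::-1])
def tool(): 
    o=get_obs();q=o["eef_rot"];return np.array(o["eef_pos"]),R.from_quat([q[1],q[2],q[3],q[0]])
E
python3 - <<'E'
from h import *
np.set_printoptions(precision=4,suppress=True)
for c in ["scene","top"]:
    p=camera(c);save(p,c+"0.png");print(c,p.keys(),np.array(p["extrinsics"]),np.array(p["mtx"])[:2].tolist())
    for n in ["unit","hole","tray","sleeve","pin","pin_tip","timer","dish","bottle"]:
        try: print(n,[(np.round(d["xyz"],3).tolist(),round(d["confidence"],2)) for d in spot_in(p,n)][:4])
        except Exception as e: print(n,e)
P,r=tool();print(P,r.as_matrix())
E
```

```text
pics
scene dict_keys(['frame', 'mtx', 'extrinsics', 'shot']) [[ 0.7488  0.4739 -0.4634  0.1178]
 [-0.6627  0.5286 -0.5304 -0.4825]
 [-0.0064  0.7043  0.7099  0.6617]
 [ 0.      0.      0.      1.    ]] [[363.4814389670043, 0.0, 313.14307788460474], [0.0, 363.4814389670043, 195.33087271735604]]
unit [([0.654, 0.049, 0.106], 0.7), ([0.459, -0.172, 0.026], 0.59)]
hole [([0.651, 0.052, 0.103], 0.88)]
tray [([0.61, 0.148, 0.042], 0.73)]
sleeve [([0.289, 0.165, 0.029], 0.92)]
pin [([0.321, -0.226, 0.012], 0.59), ([0.461, -0.169, 0.028], 0.48)]
pin_tip [([0.327, -0.229, 0.012], 0.93), ([0.454, -0.168, 0.026], 0.52)]
timer [([0.439, 0.223, 0.016], 0.89)]
dish [([0.613, -0.182, 0.018], 0.82)]
bottle [([0.594, -0.243, 0.046], 0.88)]
top dict_keys(['frame', 'mtx', 'extrinsics', 'shot']) [[-0.0296  0.996  -0.0841  0.3976]
 [-0.9993 -0.0313 -0.0191 -0.0488]
 [-0.0216  0.0834  0.9963  1.2542]
 [ 0.      0.      0.      1.    ]] [[493.236364820298, 0.0, 321.32066590852156], [0.0, 493.236364820298, 193.72958174289263]]
unit [([0.68, 0.091, 0.105], 0.74)]
hole [([0.678, 0.1, 0.105], 0.58), ([0.611, -0.18, 0.02], 0.52)]
tray [([0.609, 0.157, 0.058], 0.67)]
sleeve [([0.45, -0.267, 0.042], 0.97), ([0.304, 0.184, 0.042], 0.62)]
pin [([0.327, -0.225, 0.018], 0.49), ([0.456, -0.17, 0.027], 0.44), ([0.611, -0.179, 0.019], 0.23)]
pin_tip [([0.326, -0.226, 0.01], 0.73), ([0.458, -0.17, 0.025], 0.47)]
timer [([0.438, 0.226, 0.016], 0.61)]
dish [([0.61, -0.179, 0.018], 0.94), ([0.606, 0.157, 0.054], 0.56)]
bottle [([0.6, -0.237, 0.043], 0.73)]
[0.2265 0.5285 0.2563] [[-0.9192  0.3938 -0.    ]
 [ 0.3938  0.9192 -0.    ]
 [-0.     -0.     -1.    ]]
```

View pics/top0.png

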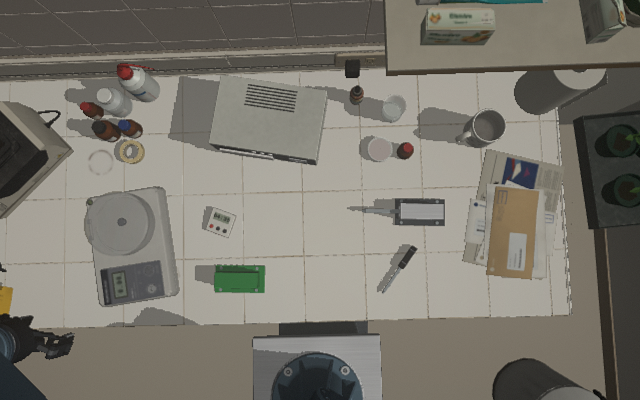

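View pics/scene0.png

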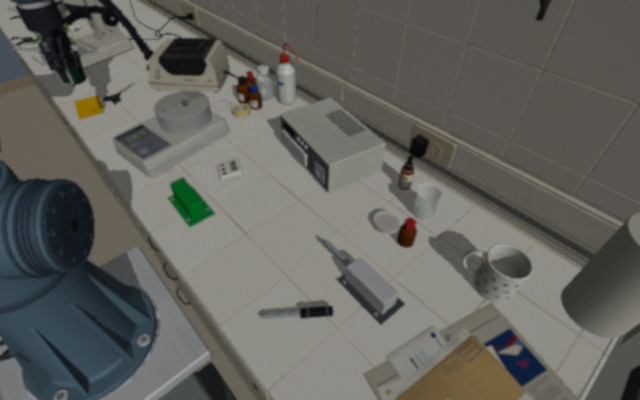

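The top view shows the real sleeve at (420,212), with its mouth to the left (+y) and the shank running to about (350,209). The unit's front edge runs from (210,152) to (318,163). The green sleeve at (240,279) and the small pin at (398,268) are the decoys. I'll zoom in on the edges next.

```bash
python3 - <<'E'
from h import *
p=camera("top");f=p["frame"][:,:,::-1]
a=cv2.resize(f[190:235,335:460],None,fx=6,fy=6,interpolation=cv2.INTER_CUBIC)
b=cv2.resize(f[120:170,203:328],None,fx=6,fy=6,interpolation=cv2.INTER_CUBIC)
cv2.imwrite("pics/c1.png",np.vstack([a,b]))
E
```

```text
(no output)
```

View pics/c1.png

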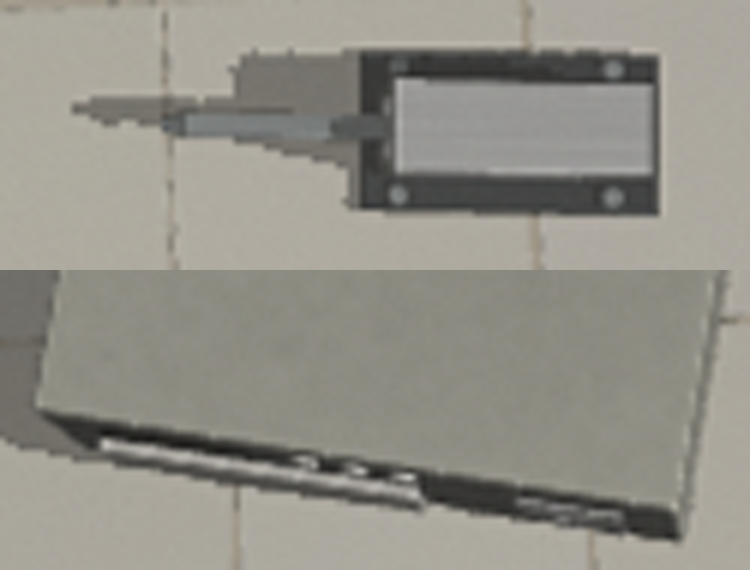

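The crop shows the sleeve top spanning (397,80)-(652,175), the shank tip at (165,124), and the unit's top front edge from (40,407) to (683,510). Next I compute poses from these.

```bash
python3 - <<'E'
from h import *
np.set_printoptions(precision=4,suppress=True)
p=camera("top")
s=lambda x,y,z:ray(p,335+x/6,190+y/6,z)
t=[s(*c,.047) for c in [(397,80),(397,173),(652,175),(652,85)]]
b=[s(*c,.005) for c in [(360,50),(360,207),(658,213),(658,55)]]
for q in (t,b):
    ax=(q[0]+q[1]-q[2]-q[3])/2;print("sleeve c",np.mean(q,0),np.linalg.norm(ax),np.linalg.norm(q[0]-q[1]),"yaw",np.arctan2(ax[1],ax[0]))
print("tip",s(165,124,.024))
u=lambda x,y,z:ray(p,203+x/6,120+(y-270)/6,z)
L=u(40,407,.102);Rr=u(683,510,.102);e=L-Rr;yaw=np.arctan2(-e[0],e[1])
print("unit",L,Rr,np.linalg.norm(e),yaw)
m=(L+Rr)/2;c,sn=np.cos(yaw),np.sin(yaw);Rz=np.array([[c,-sn],[sn,c]])
print("hole",m[:2]+Rz@[-.002,-.085],"lever",m[:2]+Rz@[.08,-.085])
o=get_obs();print(o["time_s"])
E
```

```text
sleeve c [ 0.4486 -0.2708  0.047 ] 0.10318997228884692 0.037857405691187083 yaw 1.526328765680029
sleeve c [ 0.4494 -0.272   0.005 ] 0.12480533563896529 0.06614310371516635 yaw 1.5216209909002283
tip [ 0.4559 -0.1266  0.024 ]
unit [0.6245 0.235  0.102 ] [ 0.575  -0.0185  0.102 ] 0.2583095419334332 -0.19304509229340258
hole [0.5815 0.0252] lever [0.662  0.0095]
1.1
```

```bash
python3 -m jog '[-0.491,-0.572,0,0,0,1.213,0.5,-0.491,-0.572,0,0,0,1.213,0.5,-0.491,-0.572,0,0,0,1.213,0.5,-0.491,-0.572,0,0,0,1.213,0.5,-0.491,-0.572,0,0,0,1.213,0.5,-0.491,-0.572,0,0,0,1.213,0.5,-0.491,-0.572,0,0,0,1.213,0.5,-0.491,-0.572,0,0,0,1.213,0.5,-0.491,-0.572,0,0,0,1.213,0.5,-0.491,-0.572,0,0,0,1.213,0.5,-0.491,-0.572,0,0,0,1.213,0.5,-0.491,-0.572,0,0,0,1.213,0.5,-0.491,-0.572,0,0,0,1.213,0.5,-0.491,-0.572,0.136,0,0,1.213,0.5,-0.491,-0.572,0.136,0,0,1.213,0.5,-0.491,-0.572,0.136,0,0,1.213,0.5,-0.491,-0.572,0.136,0,0,1.213,0.5]'
python3 - <<'E'
from h import *
np.set_printoptions(precision=4,suppress=True)
p=camera("wrist");save(p,"w1.png");P,r=tool();M=r.as_matrix();print(P,M,get_obs()["q"])
print([(d["xyz"],d["confidence"]) for n in("pin","pin_tip","sleeve") for d in spot_in(p,n)])
s=np.array([.449,-.2714]);a=np.array([.0468,.9989])
for d,z in((.0625,.024),(.0805,.024),(.1455,.024),(.0525,.047)): print(d,proj(p,[*(s+a*d),z]))
E
```

```text
time_s: 3.22
eef_pos: [0.4528, -0.1903, 0.1211]
eef_rot: [-0.0, 0.723, 0.691, 0.0]
wrist_force: [1.0, 0.4, -0.3]
opening: 0.5
grasp_force: 0.0
[ 0.4538 -0.1911  0.1224] [[ 0.0464  0.9989  0.0023]
 [ 0.9989 -0.0464 -0.0017]
 [-0.0016  0.0024 -1.    ]] [-0.6402  0.1667  1.9225  0.0001  1.0495 -0.5938]
[([0.4546, -0.1692, 0.0296], 0.82), ([0.3227, -0.2228, 0.0129], 0.56), ([0.453, -0.1732, 0.0278], 0.91), ([0.3309, -0.2237, 0.0129], 0.91), ([0.4517, -0.2458, 0.0507], 0.79)]
0.0625 (np.float64(318.69914483622665), np.float64(234.1921794008491))
0.0805 (np.float64(318.7329743167254), np.float64(212.0673970691549))
0.1455 (np.float64(318.8692307471953), np.float64(122.95447481939378))
0.0525 (np.float64(318.7244117052089), np.float64(260.24646295986787))
```

View pics/w1.png

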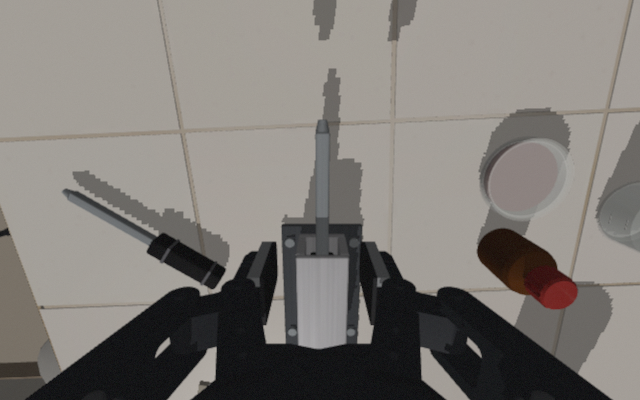

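The wrist view shows the shank from (322,120) to (322,235), centred between the fingers and within 1 mm of prediction. I'll descend and grip.

```bash
python3 -m jog '[0,0.001,0.05,0,0,0,0.5,0,0.001,0.081,0,0,0,0.5,0,0.001,0.081,0,0,0,0.5,0,0.001,0.081,0,0,0,1,0,0.001,0.081,0,0,0,1,0,0.001,0.081,0,0,0,1,0,0.001,0.081,0,0,0,1,0,0.001,0.081,0,0,0,1,0,0.001,0.081,0,0,0,1]'
```

```text
time_s: 4.55
eef_pos: [0.4549, -0.1915, 0.0409]
eef_rot: [0.002, 0.723, 0.69, 0.0]
wrist_force: [0.9, 1.2, 6.8]
opening: 0.091
grasp_force: 62.8
```

```bash
python3 -m jog '[0,0,-0.002,0,0,0,1,0.015,0,-0.002,0,0,0,1,0.035,0,-0.002,0,0,0,1,0.055,0,-0.002,0,0,0,1,0.075,0,-0.002,0,0,0,1,0.095,0,-0.002,0,0,0,1,0.115,0,-0.002,0,0,0,1,0.135,0,-0.002,0,0,0,1,0.145,0,-0.002,0,0,0,1,0.145,0,-0.002,0,0,0,1]'
python3 - <<'E'
from h import *
p=camera("wrist");save(p,"w2.png");q=camera("scene");print([(np.round(d["xyz"],4),d["confidence"]) for pp in (p,q) for n in("pin","pin_tip","pin_grip","sleeve") for d in spot_in(pp,n)])
cv2.imwrite("pics/w2.png",np.vstack([p["frame"][100:,:,::-1],q["frame"][150:350,:,::-1]]))
E
```

```text
time_s: 5.8
eef_pos: [0.4598, -0.0446, 0.041]
eef_rot: [-0.0, 0.723, 0.691, -0.0]
wrist_force: [-0.7, 0.7, -1.5]
opening: 0.092
grasp_force: 61.8
[(array([ 0.4614, -0.0251,  0.0296]), 0.69), (array([ 0.4554, -0.0269,  0.0286]), 0.85), (array([ 0.4621, -0.0269,  0.0223]), 0.65), (array([ 0.3217, -0.2274,  0.01  ]), 0.77), (array([ 0.6689, -0.0058,  0.0985]), 0.74), (array([ 0.4576, -0.1284,  0.0346]), 0.58), (array([ 0.4513, -0.1253,  0.0304]), 0.93), (array([ 0.3257, -0.2277,  0.0136]), 0.82), (array([0.4367, 0.2225, 0.0191]), 0.56), (array([ 0.3259, -0.2287,  0.009 ]), 0.81), (array([ 0.454 , -0.1256,  0.0323]), 0.64), (array([0.2875, 0.1652, 0.0293]), 0.81)]
```

View pics/w2.png

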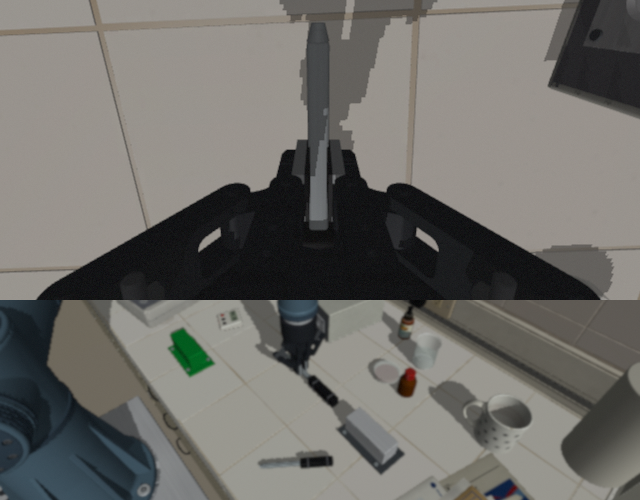

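The pin is out of the sleeve and held, tip at (318,122) in the wrist view; the handle is clear of the mouth. Next I lower it.

```bash
python3 -m jog '[0,0,0.008,0,0,0,1,0,0,0.012,0,0,0,1,0,0,0.012,0,0,0,1]'
```

```text
time_s: 6.68
eef_pos: [0.4601, -0.0456, 0.0291]
eef_rot: [-0.0, 0.724, 0.69, -0.0]
wrist_force: [-2.5, 0.5, 4.8]
opening: 0.092
grasp_force: 62.6
```

```bash
python3 -m jog '[0,0,0.001,0,0,0,0.8,0,0,0.001,0,0,0,0.6,0,0,0.001,0,0,0,0.5,0,0,0.001,0,0,0,0.5,0,0,-0.03,0,0,0,0.5,0,0,-0.08,0,0,0,0.5,-0.04,0,-0.1,0,0,0,0.5,-0.09,0,-0.1,0,0,0,0.5,-0.13,0,-0.1,0,0,0,0.5,-0.13,0,-0.1,0,0,0,0.5]'
python3 - <<'E'
from h import *
p=camera("wrist");P,r=tool();M=r.as_matrix();print(P,M)
# expected pin: handle mid, shank ends
save(p,"w3.png")
print([(n,np.round(d["xyz"],4),d["confidence"]) for n in("pin","pin_tip","pin_grip") for d in spot_in(p,n)])
E
```

```text
time_s: 7.92
eef_pos: [0.4543, -0.1783, 0.1297]
eef_rot: [0.001, 0.725, 0.689, -0.0]
wrist_force: [0.4, 0.7, 1.1]
opening: 0.5
grasp_force: 0.0
[ 0.45400372 -0.17662272  0.12929659] [[ 4.95832437e-02  9.98769993e-01  5.97539692e-05]
 [ 9.98769983e-01 -4.95832521e-02  1.48330641e-04]
 [ 1.51110990e-04  5.23257564e-05 -9.99999987e-01]]
[('pin', array([ 0.3221, -0.2197,  0.014 ]), 0.78), ('pin', array([ 0.4572, -0.107 ,  0.0235]), 0.65), ('pin_tip', array([ 0.3284, -0.2219,  0.0092]), 0.86), ('pin_tip', array([ 0.4546, -0.1062,  0.0213]), 0.83), ('pin_grip', array([ 0.461 , -0.108 ,  0.0251]), 0.86), ('pin_grip', array([ 0.3261, -0.2183,  0.0138]), 0.79), ('pin_grip', array([ 0.4507, -0.2443,  0.038 ]), 0.66), ('pin_grip', array([ 0.6136, -0.1745,  0.0157]), 0.19)]
```

View pics/w3.png

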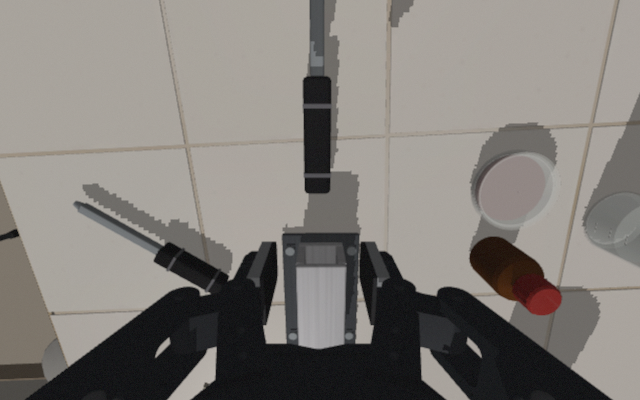

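The handle lies flat, from (317,77) at the shank end to (317,192) at its rear, parallel to the tool x axis.

```bash
python3 - <<'E'
from h import *
np.set_printoptions(precision=4,suppress=True)
p=camera("wrist");P,r=tool();M=r.as_matrix()
a=ray(p,316.7,77,.023);b=ray(p,317.5,191.5,.023);d=a-b
print(P,a,b,np.linalg.norm(d),"yaw",np.arctan2(d[1],d[0]),"toolyaw",np.arctan2(M[1,0],M[0,0]))
m=(a+b)/2-d/np.linalg.norm(d)*.0025;print("grip in tool",M.T@(m-P),m)
q=camera("top");print(proj(q,a),proj(q,b),get_obs()["time_s"])
E
```

```text
[ 0.4541 -0.1746  0.1291] [ 0.4567 -0.08    0.023 ] [ 0.4535 -0.1616  0.023 ] 0.08171727900057771 yaw 1.5310327263458376 toolyaw 1.5248889125995835
grip in tool [ 0.0512 -0.0013  0.1061] [ 0.455  -0.1233  0.023 ]
(np.float64(343.7759838058485), np.float64(210.91116472701296)) (np.float64(376.5915921337755), np.float64(211.20886563568766)) 8.225
```

```bash
python3 -m jog '[0.049,-0.001,0.04,0,0,0.006,0.5,0.049,-0.001,0.09,0,0,0.006,0.5,0.049,-0.001,0.1,0,0,0.006,0.5,0.049,-0.001,0.1,0,0,0.006,0.5,0.049,-0.001,0.1,0,0,0.006,1,0.049,-0.001,0.1,0,0,0.006,1,0.049,-0.001,0.1,0,0,0.006,1,0.049,-0.001,0.1,0,0,0.006,1,0.049,-0.001,0.1,0,0,0.006,1]'
```

```text
time_s: 9.35
eef_pos: [0.4572, -0.1279, 0.0314]
eef_rot: [0.002, 0.726, 0.688, 0.001]
wrist_force: [-0.1, 0.5, 6.4]
opening: 0.221
grasp_force: 59.6
```

```bash
python3 -m jog '[0,0,-0.03,0,0,0,1,0,0,-0.06,0,0,0,1,0.18,-0.082,-0.06,0,0,1.711,1,0.188,-0.082,-0.06,0,0,1.711,1,0.188,-0.082,-0.06,0,0,1.711,1,0.188,-0.082,-0.06,0,0,1.711,1,0.188,-0.082,-0.06,0,0,1.711,1,0.188,-0.082,-0.06,0,0,1.711,1,0.188,-0.082,-0.06,0,0,1.711,1,0.188,-0.082,-0.06,0,0,1.711,1,0.188,-0.082,-0.06,0,0,1.711,1,0.188,-0.082,-0.06,0,0,1.711,1,0.188,-0.082,-0.06,0,0,1.711,1,0.188,-0.082,-0.033,0,0,1.711,1,0.188,-0.082,-0.033,0,0,1.711,1,0.188,-0.082,-0.033,0,0,1.711,1]'
python3 - <<'E'
from h import *
np.set_printoptions(precision=4,suppress=True)
p=camera("wrist");s=camera("scene");P,r=tool();M=r.as_matrix();print(P,M,get_obs()["time_s"])
c=cv2.resize(s["frame"][90:230,240:400,::-1],None,fx=2.5,fy=2.5,interpolation=cv2.INTER_CUBIC)
c=np.pad(c,((0,0),(0,240),(0,0)));cv2.imwrite("pics/w4.png",np.vstack([p["frame"][:250,:,::-1],c]))
for X in([.5815,.0252,.045],list(P+M@[.150,0,.019])): print(proj(p,X),proj(s,X))
for n in("hole","pin_tip"): print(n,[[(np.round(d["xyz"],4),d["confidence"]) for d in spot_in(v,n)] for v in(p,s)])
E
```

```text
time_s: 11.35
eef_pos: [0.3839, 0.0653, 0.0629]
eef_rot: [0.0, 0.995, -0.096, 0.0]
wrist_force: [0.5, 0.5, -0.6]
opening: 0.22
grasp_force: 58.9
[0.3843 0.0653 0.0632] [[ 0.9815 -0.1916  0.0015]
 [-0.1916 -0.9815 -0.0002]
 [ 0.0016 -0.0001 -1.    ]] 11.45
(np.float64(322.5568919866644), np.float64(-330.41725993304146)) (np.float64(318.91631698463993), np.float64(174.11930238588548))
(np.float64(317.4168876876127), np.float64(-117.60869862564991)) (np.float64(300.98551870489285), np.float64(180.9907717759999))
hole [[], [(array([0.6511, 0.0476, 0.1039]), 0.6)]]
pin_tip [[(array([0.4159, 0.054 , 0.0555]), 0.91)], [(array([0.4199, 0.0498, 0.0468]), 0.83), (array([ 0.3284, -0.2294,  0.0106]), 0.7)]]
```

View pics/w4.png

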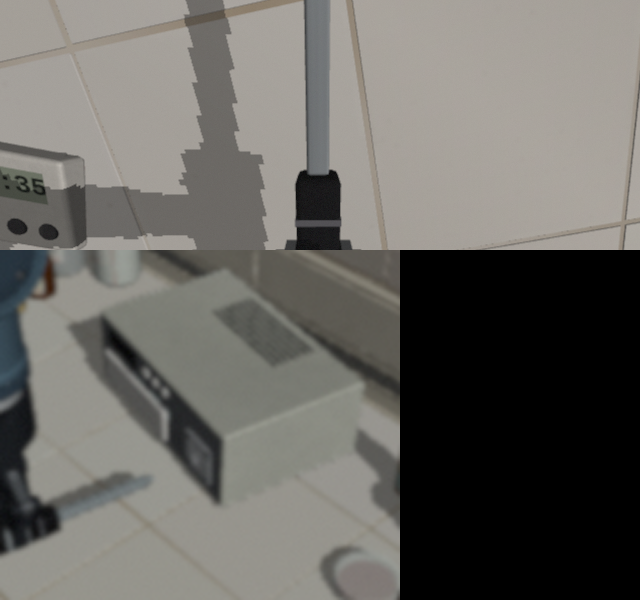

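The pin points at the hole: in the scene view the tip is at about (301,182), as predicted, and the hole is near (320,172). I'll advance to just short of the mouth and zoom in.

```bash
python3 -m jog '[0.02,0,0,0,0,0,1,0.038,0,0,0,0,0,1,0.038,0,0,0,0,0,1,0.038,0,0,0,0,0,1]'
python3 - <<'E'
from h import *
np.set_printoptions(precision=4,suppress=True)
s=camera("scene");t=camera("top");P,r=tool();M=r.as_matrix();print(P)
Z=lambda f,x,y,w,h,k:cv2.resize(f["frame"][y:y+h,x:x+w,::-1],None,fx=k,fy=k,interpolation=cv2.INTER_CUBIC)
a=Z(s,285,150,80,50,8);b=Z(t,260,120,80,75,3)   # scene crop 640x400
b=Z(t,265,145,80,25,8)
cv2.imwrite("pics/w5.png",np.vstack([a,b]))
yaw=-.193;c,sn=np.cos(yaw),np.sin(yaw);Rz=np.array([[c,-sn,0],[sn,c,0],[0,0,1]])
H=np.array([.5815,.0252,.045]);f=lambda u,v:((u-285)*8,(v-150)*8);g=lambda u,v:((u-265)*8,(v-145)*8+400)
for y,z in((0,0),(22,22),(-22,22),(-22,-22),(22,-22),(-45,57),(-45,-45)): print(y,z,np.round(f(*proj(s,H+Rz@[0.002 if abs(y)>22 else 0,y/1e3,z/1e3])),1))
X=P+M@[.150,0,.019];print("tip",f(*proj(s,X)),g(*proj(t,X)),"hole top",g(*proj(t,H)))
E
```

```text
time_s: 12.15
eef_pos: [0.4199, 0.0583, 0.062]
eef_rot: [-0.0, 0.995, -0.096, -0.001]
wrist_force: [0.1, 0.9, -0.1]
opening: 0.216
grasp_force: 58.9
[0.4199 0.0584 0.062 ]
0 0 [271.3 193. ]
22 22 [235.7 101.1]
-22 22 [308.7 180.7]
-22 -22 [306.7 284.3]
22 -22 [236.3 204.5]
-45 57 [357.2 133.9]
-45 -45 [348.9 377.1]
tip (np.float64(228.03923697051277), np.float64(211.42324377406203)) (np.float64(266.0588628597784), np.float64(579.3397501251798)) hole top (np.float64(278.6209198001734), np.float64(531.6742161987163))
```

View pics/w5.png

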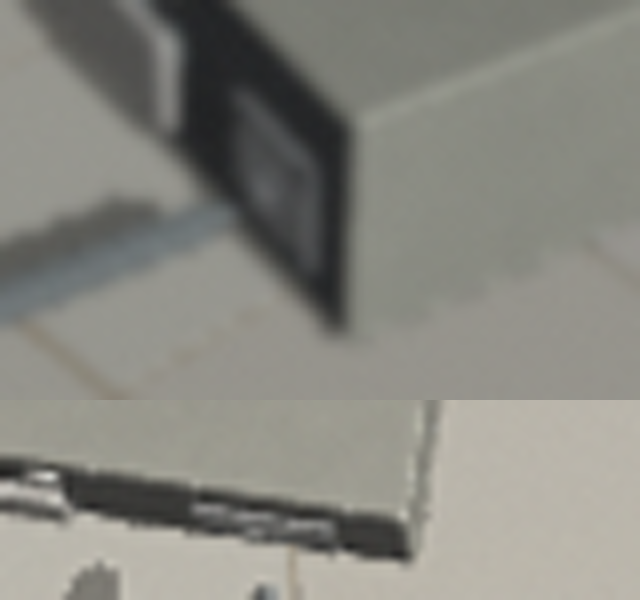

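In the scene crop the plate corners are at about (237,90), (318,170), (315,275) and (237,185), slightly off prediction. In the top crop the plate spans u 190–338 and the tip is at (265,588). I'll reconcile these numerically.

```bash
python3 - <<'E'
from h import *
from scipy.optimize import least_squares
np.set_printoptions(precision=4,suppress=True)
s=camera("scene");t=camera("top");P,r=tool();M=r.as_matrix()
f=lambda X:(np.array(proj(s,X))-[285,150])*8
g=lambda X:(np.array(proj(t,X))-[265,145])*8+[0,400]
yaw=-.193;c,sn=np.cos(yaw),np.sin(yaw);Rz=np.array([[c,-sn,0],[sn,c,0],[0,0,1]]);H=np.array([.5815,.0252,.045])
for k in(.09,.1,.11,.12,.13,.14,.15): print("shank",k,f(P+M@[k,0,.019]),g(P+M@[k,0,.019]))
U=lambda x,y,z:H+Rz@np.array([x,y,z])/1e3
cs=[(0,22,22),(0,-22,22),(0,-22,-22),(0,22,-22),(2,-45,57)]
ob=[(237,92),(318,170),(315,275),(237,188),(355,118)]
for q,o in zip(cs,ob): print("scene",q,f(U(*q)),o)
for q in[(0,22,22),(0,-22,22),(0,22,-22),(0,-22,-22),(2,-45,57),(2,-45,-45)]: print("top",q,g(U(*q)))
J=lambda F:np.array([F(U(*v))-F(H) for v in np.eye(3)*1.0]).T
print("per mm scene",J(f),"top",J(g),"lateral of pin", Rz.T@(P-H))
gr=cv2.cvtColor(s["frame"],cv2.COLOR_RGB2GRAY);print(gr[160:192,298].tolist(),gr[165:192,305].tolist())
E
```

```text
shank 0.09 [ 61.6074 277.558 ] [233.9264 768.5417]
shank 0.1 [ 90.0594 266.1722] [239.3351 736.7039]
shank 0.11 [118.2892 254.8754] [244.7368 704.9074]
shank 0.12 [146.2994 243.6665] [250.1315 673.1524]
shank 0.13 [174.0924 232.5444] [255.5191 641.4387]
shank 0.14 [201.6708 221.5083] [260.8998 609.7662]
shank 0.15 [229.0371 210.557 ] [266.2734 578.1349]
scene (0, 22, 22) [235.7453 101.1486] (237, 92)
scene (0, -22, 22) [308.6876 180.6649] (318, 170)
scene (0, -22, -22) [306.7455 284.321 ] (315, 275)
scene (0, 22, -22) [236.254  204.4937] (237, 188)
scene (2, -45, 57) [357.1814 133.9177] (355, 118)
top (0, 22, 22) [202.6912 509.4989]
top (0, -22, 22) [345.2314 532.3554]
top (0, 22, -22) [214.4393 531.0179]
top (0, -22, -22) [351.9659 553.0946]
top (2, -45, 57) [417.5087 520.4242]
top (2, -45, -45) [427.0392 568.6135]
per mm scene [[ 2.7003 -1.628   0.0155]
 [-1.0817 -1.8098 -2.3538]] top [[ 0.5363 -3.1815 -0.2102]
 [-3.1602 -0.5104 -0.4805]] lateral of pin [-0.1647  0.0015  0.0172]
[90, 98, 112, 129, 141, 147, 149, 150, 149, 150, 149, 149, 148, 143, 129, 109, 95, 91, 90, 94, 101, 108, 115, 117, 120, 129, 140, 148, 148, 149, 150, 149] [110, 97, 95, 110, 129, 142, 147, 149, 149, 144, 134, 119, 109, 108, 113, 119, 122, 133, 141, 147, 149, 150, 149, 150, 149, 149, 149]
```

```bash
python3 -m jog '[0,-0.001,-0.0025,0,0,0,1,0.008,-0.001,-0.0025,0,0,0,1,0.013,-0.001,-0.0025,0,0,0,1,0.017,-0.001,-0.0025,0,0,0,1,0.021,-0.001,-0.0025,0,0,0,1,0.025,-0.001,-0.0025,0,0,0,1,0.025,-0.001,-0.0025,0,0,0,1]'
```

```text
time_s: 13.22
eef_pos: [0.4459, 0.0542, 0.0648]
eef_rot: [0.0, 0.995, -0.096, 0.0]
wrist_force: [0.2, 0.7, -0.4]
opening: 0.214
grasp_force: 58.9
```

```bash
python3 -m jog '[0.005,0,0,0,0,0,1,0.01,0,0,0,0,0,1,0.015,0,0,0,0,0,1,0.02,0,0,0,0,0,1,0.025,0,0,0,0,0,1,0.025,0,0,0,0,0,1]'; python3 - <<'E'
from h import *
s=camera("scene");t=camera("top")
Z=lambda f,x,y,w,h,k:cv2.resize(f["frame"][y:y+h,x:x+w,::-1],None,fx=k,fy=k,interpolation=cv2.INTER_CUBIC)
cv2.imwrite("pics/w6.png",np.vstack([Z(s,285,150,80,50,8),Z(t,265,145,80,25,8)]));print(get_obs()["wrist_force"],tool()[0])
E
```

```text
time_s: 13.98
eef_pos: [0.4706, 0.0494, 0.0648]
eef_rot: [0.0, 0.995, -0.096, 0.0]
wrist_force: [-0.1, -0.2, -0.5]
opening: 0.22
grasp_force: 58.9
[ 0.42434997 -0.55768704 -1.56283585] [0.46997807 0.04953053 0.06468274]
```

View pics/w6.png

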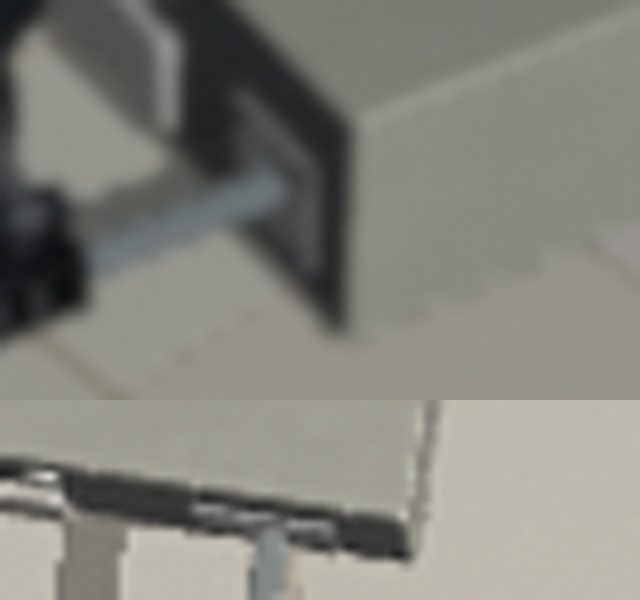

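The shank enters the plate at crop (280,190), centred in the hole, with no contact force. I'll push on in toward the lever.

```bash
python3 -m jog '[0.01,0,0,0,0,0,1,0.02,0,0,0,0,0,1,0.03,0,0,0,0,0,1,0.037,0,0,0,0,0,1,0.042,0,0,0,0,0,1,0.042,0,0,0,0,0,1]'
```

```text
time_s: 14.82
eef_pos: [0.5116, 0.0413, 0.0648]
eef_rot: [0.0, 0.995, -0.097, 0.0]
wrist_force: [0.1, 1.3, -0.4]
opening: 0.215
grasp_force: 58.9
```

```bash
python3 -m jog '[0.003,0,0,0,0,0,1,0.006,0,0,0,0,0,1,0.008,0,0,0,0,0,1,0.008,0,0,0,0,0,1]'
```

```text
time_s: 15.32
eef_pos: [0.5174, 0.0403, 0.0641]
eef_rot: [-0.0, 0.995, -0.096, -0.002]
wrist_force: [-5.5, 0.5, 0.7]
opening: 0.22
grasp_force: 59.2
```

```bash
python3 -m jog '[0.002,0,0,0,0,0,1,0.004,0,0,0,0,0,1,0.004,0,0,0,0,0,1,0.004,0,0,0,0,0,1]'; python3 - <<'E'
from h import *
t=camera("top");save(t,"t7.png");print([(np.round(d["xyz"],3),d["confidence"]) for d in spot_in(t,"tray_front")],get_obs()["wrist_force"])
E
```

```text
time_s: 15.82
eef_pos: [0.5203, 0.0398, 0.0637]
eef_rot: [-0.0, 0.995, -0.096, -0.003]
wrist_force: [-9.4, 1.4, 2.1]
opening: 0.221
grasp_force: 59.3
[(array([0.614, 0.189, 0.056]), 0.4)] [-9.05727206  1.63867585  1.76659479]
```

```bash
python3 -m jog '[0.002,0,0,0,0,0,1,0.002,0,0,0,0,0,1,0.002,0,0,0,0,0,1,0.002,0,0,0,0,0,1]'; python3 - <<'E'
from h import *
t=camera("top");o=cv2.imread("pics/t7.png")[:,:,::-1];d=np.abs(t["frame"].astype(int)-o).sum(2);ys,xs=np.where(d[140:190,195:285]>60)
print([(np.round(d["xyz"],3),d["confidence"]) for d in spot_in(t,"tray_front")],get_obs()["wrist_force"],len(ys),np.median(xs)+195 if len(xs) else 0,np.median(ys)+140 if len(ys) else 0)
E
```

```text
time_s: 16.42
eef_pos: [0.5244, 0.0389, 0.0643]
eef_rot: [-0.0, 0.995, -0.096, -0.001]
wrist_force: [-3.2, 1.1, -2.5]
opening: 0.217
grasp_force: 58.7
[(array([0.592, 0.199, 0.025]), 0.97)] [-2.70509174  1.37672508 -3.12426044] 768 232.0 159.0
```

```bash
python3 -m jog '[-0.008,0,0,0,0,0,1,-0.02,0,0,0,0,0,1,-0.035,0,0,0,0,0,1,-0.05,0,0,0,0,0,1,-0.065,0,0,0,0,0,1,-0.08,0,0,0,0,0,1,-0.1,0,0,0,0,0,1,-0.12,0,0,0,0,0,1,-0.135,0,0,0,0,0,1,-0.135,0,0,0,0,0,1]'; python3 - <<'E'
from h import *
t=camera("top");s=camera("scene")
cv2.imwrite("pics/w8.png",np.vstack([t["frame"][60:300,:,::-1],s["frame"][90:330,:,::-1]]))
print(get_obs()["wrist_force"],tool()[0],[(np.round(d["xyz"],3),d["confidence"]) for v in(t,s) for d in spot_in(v,"tray_front")])
E
```

```text
time_s: 17.77
eef_pos: [0.3916, 0.0649, 0.0647]
eef_rot: [-0.0, 0.995, -0.096, -0.0]
wrist_force: [1.1, 0.7, -0.6]
opening: 0.222
grasp_force: 58.9
[ 1.02302796 -0.28178146 -0.59817365] [0.39339209 0.0645051  0.06519302] [(array([0.585, 0.165, 0.024]), 0.63), (array([0.591, 0.159, 0.031]), 0.59)]
```

View pics/w8.png

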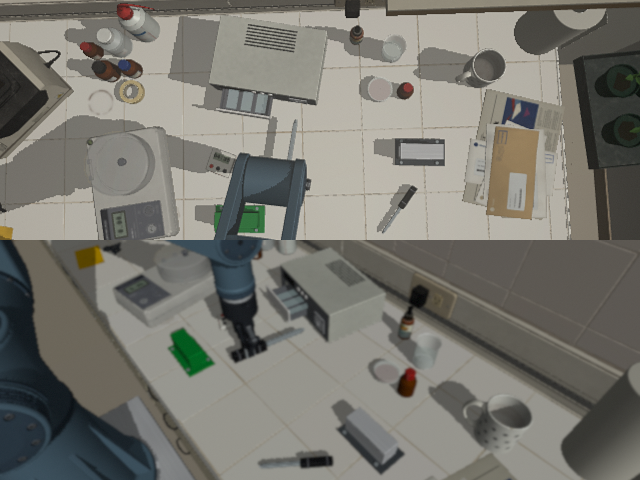

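The tray is fully out (its compartments show at about (245,100) in the top half), the pin is clear of the hole, and the bystanders look unmoved. Now I lay the pin down.

```bash
python3 -m jog '[0,0.03,0,0,0,0,1,0,0.05,0.01,0,0,0,1,0,0.05,0.025,0,0,0,1,0,0.05,0.031,0,0,0,1,0,0.05,0.033,0,0,0,1,0,0.05,0.033,0,0,0,1]'
```

```text
time_s: 18.73
eef_pos: [0.3832, 0.0157, 0.0319]
eef_rot: [0.0, 0.995, -0.096, 0.0]
wrist_force: [0.9, 0.4, -1.0]
opening: 0.219
grasp_force: 59.0
```

```bash
python3 -m jog '[0,0,0.0015,0,0,0,1,0,0,0.002,0,0,0,1,0,0,0.002,0,0,0,1]'
```

```text
time_s: 19.1
eef_pos: [0.3836, 0.0157, 0.0313]
eef_rot: [0.0, 0.995, -0.096, 0.0]
wrist_force: [-6.5, 2.0, 21.7]
opening: 0.221
grasp_force: 62.1
```

Contact with the worktop: release and retreat upward.

```bash
python3 -m jog '[0,0,-0.001,0,0,0,0.8,0,0,-0.001,0,0,0,0.6,0,0,-0.001,0,0,0,0.45,0,0,-0.001,0,0,0,0.45,0,0,-0.02,0,0,0,0.45,0,0,-0.06,0,0,0,0.45,0,0,-0.11,0,0,0,0.45,0,0,-0.16,0,0,0,0.45,-0.06,0,-0.18,0,0,0,0.45,-0.06,0,-0.18,0,0,0,0.45,-0.06,0,-0.18,0,0,0,0.45]'; python3 - <<'E'
from h import *
for c in("wrist","top","scene"):
    p=camera(c)
    for n in("pin","pin_grip","pin_tip","tray_front","timer","dish","bottle"): print(c,n,[(np.round(d["xyz"],3).tolist(),round(d["confidence"],2)) for d in spot_in(p,n)][:3])
    if c=="wrist":
        g=cv2.cvtColor(p["frame"],cv2.COLOR_RGB2GRAY)
        for X in([.384,.0157,.024],[.531,-.013,.012],[.3427,.024,.024]): print("expected",X,proj(p,X))
        m=(g<60).astype(np.uint8);m[230:]=0;n,l,st,ce=cv2.connectedComponentsWithStats(m);print([(s.tolist(),k.round(1).tolist()) for s,k in zip(st[1:],ce[1:]) if s[4]>150])
E
```

```text
time_s: 20.48
eef_pos: [0.3244, 0.027, 0.2099]
eef_rot: [0.0, 0.995, -0.097, 0.001]
wrist_force: [-0.0, -0.7, -0.7]
opening: 0.551
grasp_force: 0.0
wrist pin [([0.406, 0.014, 0.026], 0.7), ([0.443, 0.224, 0.014], 0.64), ([0.329, -0.22, 0.013], 0.57)]
wrist pin_grip [([0.334, -0.221, 0.012], 0.79), ([0.405, 0.011, 0.022], 0.73)]
wrist pin_tip [([0.334, -0.223, 0.012], 0.81), ([0.403, 0.009, 0.025], 0.68)]
wrist tray_front []
wrist timer [([0.443, 0.224, 0.014], 0.79)]
wrist dish []
wrist bottle []
expected [0.384, 0.0157, 0.024] (np.float64(317.33202321662293), np.float64(122.67543406212673))
expected [0.531, -0.013, 0.012] (np.float64(317.1983245506999), np.float64(-55.24522945212428))
expected [0.3427, 0.024, 0.024] (np.float64(317.1411880632622), np.float64(165.4284823181285))
[([536, 0, 104, 38, 2015], [580.1, 18.6]), ([308, 75, 20, 20, 394], [317.5, 84.6]), ([503, 87, 95, 120, 1655], [561.7, 123.4]), ([308, 98, 20, 50, 964], [317.7, 122.7]), ([309, 151, 19, 13, 226], [318.0, 156.5]), ([121, 203, 103, 27, 1770], [170.7, 215.8])]
top pin [([0.409, 0.009, 0.019], 0.88), ([0.325, -0.
[... 237 characters left out ...]
022], 0.7)]
top timer [([0.441, 0.227, 0.013], 0.91)]
top dish [([0.609, -0.182, 0.019], 0.88)]
top bottle [([0.6, -0.235, 0.043], 0.61)]
scene pin [([0.407, 0.004, 0.014], 0.85), ([0.322, -0.228, 0.008], 0.67)]
scene pin_grip [([0.324, -0.229, 0.01], 0.81), ([0.404, 0.004, 0.018], 0.75)]
scene pin_tip [([0.33, -0.23, 0.012], 0.85), ([0.402, 0.004, 0.013], 0.83), ([0.647, 0.064, 0.101], 0.15)]
scene tray_front [([0.59, 0.158, 0.027], 0.74), ([0.643, 0.063, 0.1], 0.31), ([0.614, -0.182, 0.016], 0.19)]
scene timer [([0.451, 0.209, 0.019], 0.62), ([0.408, 0.001, 0.014], 0.15)]
scene dish [([0.615, -0.183, 0.017], 0.93), ([0.591, 0.159, 0.027], 0.45)]
scene bottle [([0.595, -0.24, 0.041], 0.62)]
```

```bash
python3 -c "from bench import hand_in; print(hand_in())"
```

```text
the job is handed in; nothing more can be done
None
```

I tripped the latch with the pin and the tray came out; the pin now lies flat on the worktop, the bystanders measure where they were, and I handed the job in at about 20.6 s (limit 58 s), without seeing a verdict.

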